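Shut the slide drawer, then open the vial drawer of an interlocked sample chest

ROBOT

A 6-joint arm with a two-finger parallel gripper is mounted at the origin on the work surface. World frame = base frame: x ahead of the robot, y to its left, z up, the work surface at z = 0. Lengths are in m, angles in rad, forces in N, time in s.
With the tool pointing down it reaches from about 0.225 to 0.875 m from the base axis. Payload 3.4 kg.
Tool frame: the origin (TCP) lies at the very end of the fingers, on their centre line; the grasp point (between the pads) lies 19 mm behind it; z points along the fingers, x is the direction in which the jaws open and shut, and the axes are right-handed (so a half turn about z gives the same grasp; the last joint's range is limited). The gripper opens to 85 mm and grips with 20 to 120 N. Pads are 22 mm wide; open, the fingers measure 114 mm over their backs; the gripper's body (76 mm by 85 mm) begins 54 mm behind the grasp point. The pads swing forward as they close: fully open they stand 13 mm farther back than shut.
Start: joints at [-1.449, 0.276, 1.505, -0, 1.361, -0.121], TCP at [0.138, -0.558, 0.211] pointing down, gripper open.
Joint ranges: [-2.89, 2.89], [-0.75, 2.08], [0.22, 2.7], [-1.18, 4.32], [0.11, 2.71], [-2.7, 2.7]. Speed limits (rad/s): [2.57, 2.57, 3.14, 3.14, 3.14, 3.14].

INTERFACE

Orientations are given as a unit quaternion [w, x, y, z].
In Python, from rig import manip gives the robot as it stands.
- The arm moves only by the tool send_rows, never from a script. Its argument "increments" is a list of rows, each a list of 5 numbers: the opening, from 0 (shut) to 1 (fully open), then the shift along the tool's x, y, z in m, then the turn about the tool's z in rad. A call has 1 to 8 rows; each row shifts and turns the commanded pose from where the row before left it, along the tool's axes as they then stand; what a row does not reach is not made up. A row lasts 1/8 s, in which the tool goes at most 62.5 mm and 10.7 degrees, less where a joint would pass 70% of its speed; a pose out of reach is approached as far as the arm can. A call is refused whole if a number of a shift passes 0.0625 or a number of a turn 0.188, either way. A call with a gripper value outside its range is refused whole. The fingers move at their own pace and stop on an object; "squeeze" is the grip in N (left out, the last holds). Time passes only in rows, so rows that do not move let the fingers close. It gives the time, the measured TCP pose, the force and the opening at its end, in the units of the state.
- manip.get_state(): the state, without advancing time (a new reading comes with each control period).
- manip.get_image(name): name is "scene" or "top"; returns the picture (400x640x3 uint8, red, green, blue); there is no depth.
- manip.calibration(name): a dict with "fx", "fy", "cx", "cy" (pixels), "camera_from_world" (4x4, takes a point from world to camera coordinates). Camera axes: x right, y up, looking along -z (the intrinsics and any distortion apply to the point x, -y, -z); pixel columns grow to the right and rows downward; lengths in m; the calibration is good to about 2 mm. A picture is of the moment at which its call begins. calibration takes no time and is no camera call.
- manip.sign_off(): hands the job in, once; it reports no verdict.
The state is a dict: "clock": time; "qpos": joint angles; "qd": joint speeds; "effort": joint torques, N m; "position": TCP position; "ee_rot": TCP orientation; "contact_force": force on the tool from outside, world axes, zero at the start; "moment": the same for the moment, N m; "width": finger opening in m.
Only numpy, scipy, OpenCV 4.12 (cv2) and the standard library are available. Lean on these libraries where they do the work, as an engineer would, in place of code of your own. Each camera call takes 0.05 s, during which the arm holds its last target.

TASK

The low white sample chest on the lab bench has three drawers side by side and an interlock: while the middle one stands out, the others are locked. Push the middle drawer fully home, then pull the right-hand drawer (the narrowest, on the right as you face the drawer fronts) all the way out to its stop and let go of it, so its vials can be reached. Leave the left-hand drawer shut.

Things in the scene. Friction and masses are not known exactly. Their poses are not given: they have to be found in the camera images.
- chest_front (a point): A point of the fixed chest: middle of its top front edge, 120 mm above the bench, in the plane of the fronts of shut drawers. The chest is a white box 260 deep, 282 wide, 120 high (mm) with a flat top and three grey drawer fronts side by side facing roughly to the robot. x points from the fronts into the chest (closing direction), y to the left as you face the fronts, z up.
- middle_drawer_handle (a point): Centre of the middle drawer's handle; moves with the drawer. A level round steel bar 12 mm thick, 80 mm long, parallel to the front, centre 45 mm ahead of the front face (39 mm free gap behind the bar), 90 mm above the bench; an 8 mm post at each end joins it to the front. Axes as the chest's. Front 104 mm wide, 98 mm high; this drawer starts standing out.
- right_drawer_handle (a point): Centre of the right-hand drawer's handle; moves with the drawer. The narrowest drawer (front 69 mm wide, 98 mm high), at the right end as you face the fronts (chest -y side), 90 mm right of the middle bar. Same bar, 12 mm thick, 54 mm long, 45 mm ahead of the front, 90 mm above the bench. Axes as the chest's; it opens along -x.
- middle_drawer (a joint): How far the middle drawer stands out, m: 0 = fully home at its stop, 0.09 = fully out. Starts 0.045 to 0.085 out. About 1.5 N of friction; stays where it is left. In the last 20 mm it also presses back two light sprung latches (under 1 N). The end drawers are locked while it is out by more than about 10 mm.
- right_drawer (a joint): How far the right-hand drawer stands out, m: 0 = shut (as it starts), 0.09 = fully out at its stop. While locked it gives only about 4 mm. Free, it slides with about 1.5 N of friction and stays where it is left.
- left_drawer (a joint): How far the left-hand drawer stands out, m: 0 = shut (as it starts). Front 89 mm wide, handle bar 70 mm long, at the left end as you face the fronts. To be left alone.

How it is judged:
On the way, in this order (a step that is already met when the one before it is completed fails the run):
1. the middle drawer is pushed home while the right-hand one is still shut (value of joint middle_drawer below 0.01 m and value of joint right_drawer below 0.015 m), for 0.2 s.
2. the right-hand drawer is pulled out while the middle one stays shut (value of joint right_drawer above 0.07 m and value of joint middle_drawer below 0.01 m), for 0.2 s.
At the end, for the whole second after the job is handed in: The middle drawer is shut (within 10 mm of home), the right-hand drawer stands at least 70 mm out of its 90 mm and at rest, and the left-hand drawer is shut (within 15 mm) (all of step 2 and value of joint left_drawer below 0.015 m and velocity of joint right_drawer between -0.02 and 0.02 m/s); the robot touches nothing.
It fails at once if the left-hand drawer is pulled open by more than 20 mm (value of joint left_drawer above 0.02 m).
It also fails if it takes over 40 s, if anything falls off the work surface, if the arm or the gripper's body presses on something with over 40 N, if the wrist force passes 120 N, or if a joint passes its speed limit or range.

## Working session

There is one attempt and no reset: what is moved stays moved. The work goes in short steps, Python scripts to look and compute and a tool call to move; the robot and the scene stay as the last step left them, time stands still between calls to the robot, and variables do not carry over. Pictures are saved under pics/ and viewed, and the job is handed in when it is done.

Besides the shell and the picture viewer there is one more tool, called after ">>>" by a JSON object that holds its "fn" and its "kwargs". send_rows: Moves the arm, as the interface text tells. Its arguments: {"type":"object","properties":{"increments":{"type":"array","items":{"type":"array","items":{"type":"number"}}},"squeeze":{"type":"number"}},"required":["increments"]}

```bash
mkdir -p pics; python3 - <<'E'
from rig import manip
import cv2
s=manip.get_state()
print(s)
for n in("scene","top"):
    im=manip.get_image(n); cv2.imwrite(f"pics/{n}0.png",im[:,:,::-1]); 
    c=manip.calibration(n); print(n,c)
E
```

```text
{'clock': 0.0, 'qpos': array([-1.44901409e+00,  2.76631955e-01,  1.50616499e+00, -1.52277693e-05,
        1.36065074e+00, -1.21035075e-01]), 'qd': array([ 5.49010506e-04, -1.03958094e-03,  6.03207280e-04,  5.99735760e-05,
        8.01971340e-04,  1.13265301e-03]), 'effort': array([-1.64151159e-03, -4.16775727e+01, -2.45807558e+01, -1.87145524e-04,
        1.11033334e-02,  2.24290687e-06]), 'position': array([ 0.13815279, -0.55757754,  0.20990595]), 'ee_rot': array([-6.50343885e-04,  7.87540560e-01, -6.16262124e-01, -6.61362601e-04]), 'contact_force': array([-0.22411687,  0.50399197, -0.50706178]), 'moment': array([ 0.05361035,  0.00128045, -0.0301083 ]), 'width': 0.08552111706771995}
scene {'fx': 407.5728777257566, 'fy': 407.5728777257566, 'cx': 322.21972733792154, 'cy': 194.9534099923992, 'camera_from_world': array([[ 0.26395692,  0.96437907, -0.01731318, -0.13849586],
       [-0.73335853,  0.21231958,  0.64583718,  0.37282402],
       [ 0.62650779, -0.15777643,  0.76327884, -1.21904023],
       [ 0.        ,  0.        ,  0.        ,  1.        ]])}
top {'fx': 481.3144451811822, 'fy': 481.3144451811822, 'cx': 324.6920636970328, 'cy': 194.79438160452156, 'camera_from_world': array([[ 0.01931341, -0.99981181, -0.00182436, -0.01338256],
       [ 0.99929008,  0.01924423,  0.03238809, -0.60186341],
       [-0.03234688, -0.00244859,  0.9994737 , -1.16538447],
       [ 0.        ,  0.        ,  0.        ,  1.        ]])}
```

View pics/scene0.png

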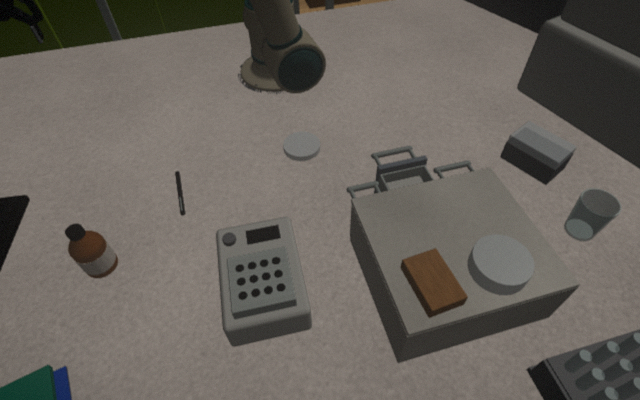

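View pics/top0.png

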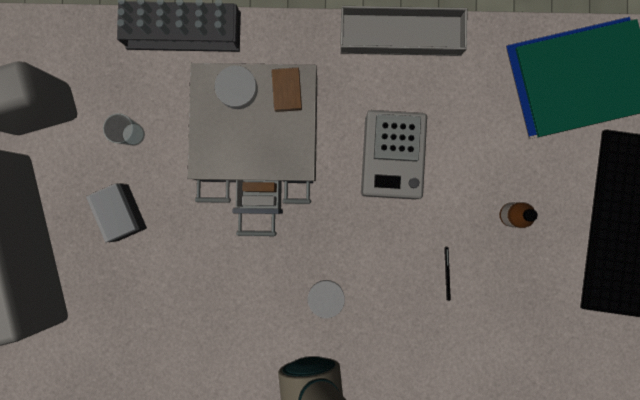

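```bash
python3 - <<'E'
import cv2
a=cv2.imread('pics/top0.png')[160:250,180:330]; cv2.imwrite('pics/t1.png',cv2.convertScaleAbs(cv2.resize(a,None,fx=5,fy=5,interpolation=cv2.INTER_CUBIC),alpha=1.5))
a=cv2.imread('pics/scene0.png')[135:225,340:490]; cv2.imwrite('pics/s1.png',cv2.convertScaleAbs(cv2.resize(a,None,fx=5,fy=5,interpolation=cv2.INTER_CUBIC),alpha=1.5))
E
```

```text
(no output)
```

View pics/t1.png

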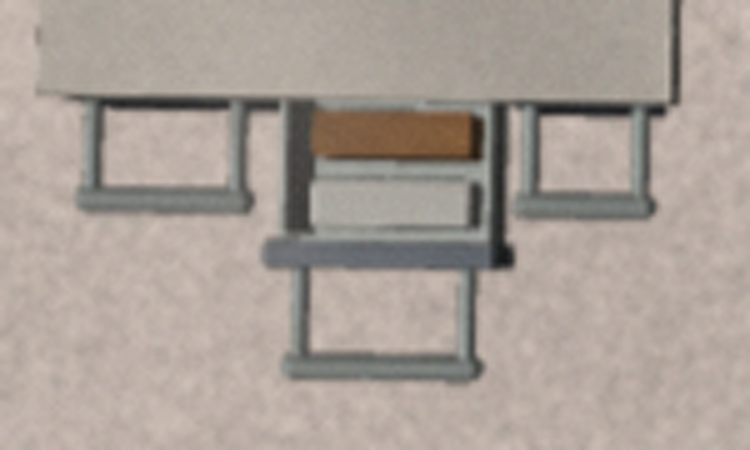

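View pics/s1.png

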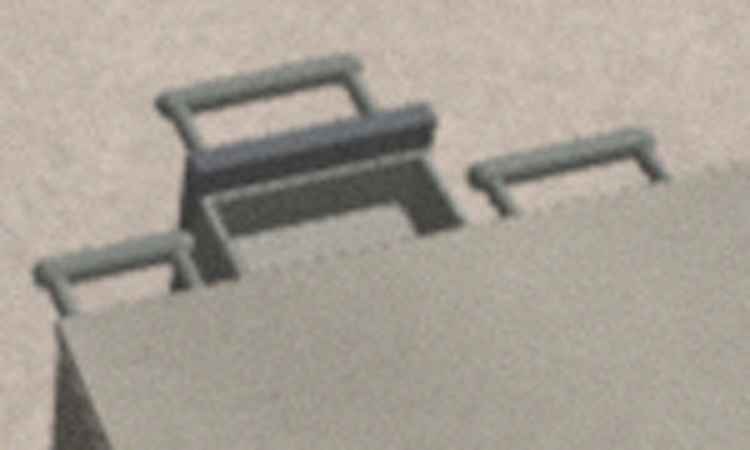

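In the top crop, the right bar runs from (517,206) to (655,208), the middle bar from (283,367) to (482,369), and the chest's front top edge from (40,94) to (678,102). In the scene crop, the right bar runs from (38,270) to (190,240).

```bash
cat > h.py <<'E'
from rig import manip
import numpy as np
def ray(n,u,v,z):
    c=manip.calibration(n);T=np.array(c['camera_from_world']);R=T[:3,:3];t=T[:3,3]
    o=-R.T@t; d=R.T@np.array([(u-c['cx'])/c['fx'],-(v-c['cy'])/c['fy'],-1])
    return o+d*(z-o[2])/d[2]
def rot():
    from scipy.spatial.transform import Rotation as Ro
    q=manip.get_state()['ee_rot']; return Ro.from_quat([q[1],q[2],q[3],q[0]]).as_matrix()
E
python3 - <<'E'
from h import *
P=lambda u,v,z:ray('top',180+(u+.5)/5-.5,160+(v+.5)/5-.5,z)
S=lambda u,v,z:ray('scene',340+(u+.5)/5-.5,135+(v+.5)/5-.5,z)
for nm,f,l in(('top',P,[('L',78,202,252,200,.09),('M',283,367,482,369,.09),('R',517,206,655,208,.09),('chest',40,94,678,102,.12)]),('scene',S,[('R',38,270,190,242,.09),('M',160,104,358,66,.09),('L',473,174,650,136,.09)])):
  for n,a,b,c,d,z in l:
    p=f(a,b,z);q=f(c,d,z);print(nm,n,p,q,'mid',(p+q)/2,'len',np.linalg.norm(p-q),'dir',np.degrees(np.arctan2(*(p-q)[[0,1]])))
p=f(62,322,.12);print('corner',p)
print(rot())
E
```

```text
top L [0.58189325 0.29233559 0.09      ] [0.58432946 0.21317658 0.09      ] mid [0.58311135 0.25275609 0.09      ] len 0.07919648820992498 dir -1.7627911835189582
top M [0.50880558 0.19715532 0.09      ] [0.5096526  0.10680651 0.09      ] mid [0.50922909 0.15198092 0.09      ] len 0.09035278141951199 dir -0.5371299668203575
top R [0.58392455 0.09255924 0.09      ] [0.5842251  0.02978447 0.09      ] mid [0.58407482 0.06117186 0.09      ] len 0.06277549835855947 dir -0.27431639574710964
top chest [0.62893212 0.30238094 0.12      ] [0.63081043 0.01960606 0.12      ] mid [0.62987128 0.1609935  0.12      ] len 0.282781119852447 dir -0.380576097627787
scene R [0.58135398 0.03643344 0.09      ] [0.58404284 0.09807604 0.09      ] mid [0.58269841 0.06725474 0.09      ] len 0.06170121982873191 dir -177.5023366319185
scene M [0.5078748  0.11300409 0.09      ] [0.5097349  0.20101014 0.09      ] mid [0.50880485 0.15700711 0.09      ] len 0.08802570066055486 dir -178.78917830521104
scene L [0.58116015 0.22004986 0.09      ] [0.58162679 0.29838586 0.09      ] mid [0.58139347 0.25921786 0.09      ] len 0.07833739501304803 dir -179.6586992078422
corner [0.63225996 0.02846246 0.12      ]
[[ 2.40429538e-01 -9.70666572e-01 -2.06507129e-04]
 [-9.70665175e-01 -2.40429544e-01  1.65912846e-03]
 [-1.66011095e-03 -1.98454210e-04 -9.99998602e-01]]
```

>>> {"fn": "send_rows", "kwargs": {"increments": [[0,0,0,0,0.1215],[0,0,0,0,0.1215],[0,-0.0475,-0.021,0,0],[0,-0.0475,-0.021,0,0],[0,-0.0475,-0.021,0,0],[0,-0.0475,-0.021,0,0],[0,-0.0475,-0.021,0,0],[0,-0.0475,-0.021,0,0]], "squeeze": 40}}

```text
clock: 1.1
position: [0.2646, -0.2714, 0.2106]
ee_rot: [0.0, -0.707, 0.707, 0.0]
contact_force: [0.5, -0.7, -0.5]
width: -0.0001
```

>>> {"fn": "send_rows", "kwargs": {"increments": [[0,-0.053,-0.023,0,0],[0,-0.053,-0.023,0,0],[0,-0.053,-0.023,0,0],[0,-0.053,-0.023,0,0],[0,-0.053,-0.023,0,0],[0,-0.053,-0.023,0,0],[0,-0.053,-0.023,0,0],[0,-0.053,-0.023,0,0]]}}

```text
clock: 2.1
position: [0.4486, 0.1527, 0.2106]
ee_rot: [0.0, 0.707, -0.707, 0.0]
contact_force: [0.3, -0.6, -0.3]
width: 0.0001
```

>>> {"fn": "send_rows", "kwargs": {"increments": [[0,0,0,0,0],[0,0,0,0,0]]}}

```text
clock: 2.35
position: [0.4476, 0.1504, 0.2102]
ee_rot: [0.001, 0.707, -0.707, -0.0]
contact_force: [-0.1, -0.4, 0.3]
width: 0.0003
```

>>> {"fn": "send_rows", "kwargs": {"increments": [[0,-0.003,0,0.035,0],[0,0,0,0.035,0],[0,0,0,0.035,0],[0,0,0,0.033,0],[0,0,0,0,0]]}}

```text
clock: 2.98
position: [0.4456, 0.1517, 0.0711]
ee_rot: [-0.003, -0.706, 0.708, 0.002]
contact_force: [0.3, -0.8, 0.6]
width: -0.0
```

```bash
python3 - <<'E'
from h import *
import cv2
for n,(a,b,c,d) in dict(top=(140,260,180,330),scene=(100,220,320,470)).items():
    im=manip.get_image(n)[a:b,c:d,::-1]; cv2.imwrite(f'pics/{n}2.png',cv2.convertScaleAbs(cv2.resize(im,None,fx=4,fy=4,interpolation=cv2.INTER_CUBIC),alpha=1.5))
E
```

```text
(no output)
```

View pics/scene2.png

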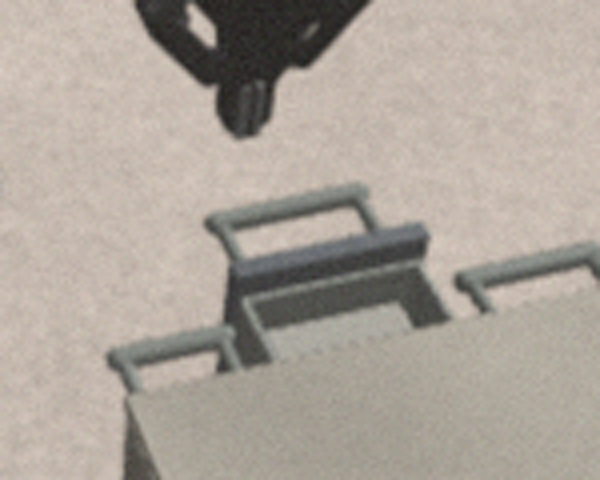

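View pics/top2.png

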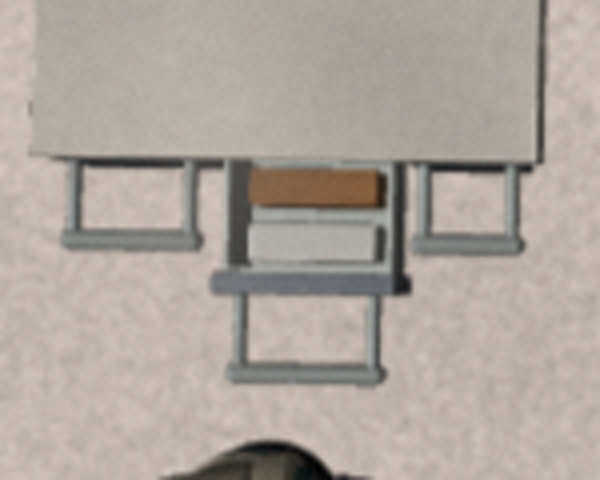

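>>> {"fn": "send_rows", "kwargs": {"increments": [[0,-0.001,-0.02,0,0],[0,0,-0.02,0,0],[0,0,-0.015,0,0],[0,0,-0.015,0,0],[0,0,-0.015,0,0],[0,0,-0.015,0,0],[0,0,0,0,0]]}}

```text
clock: 3.95
position: [0.5509, 0.1547, 0.0745]
ee_rot: [0.002, -0.707, 0.707, -0.001]
contact_force: [0.8, -0.5, 0.9]
width: -0.0001
```

>>> {"fn": "send_rows", "kwargs": {"increments": [[0,0,-0.006,0,0],[0,0,-0.006,0,0]]}}

```text
clock: 4.2
position: [0.5595, 0.1547, 0.0739]
ee_rot: [-0.0, -0.707, 0.707, 0.0]
contact_force: [-1.7, 0.3, 7.1]
width: -0.0002
```

>>> {"fn": "send_rows", "kwargs": {"increments": [[0,0,-0.004,0,0],[0,0,0,0,0]]}}

```text
clock: 4.45
position: [0.5645, 0.1547, 0.0739]
ee_rot: [0.0, -0.707, 0.707, -0.0]
contact_force: [-0.6, -0.7, 5.7]
width: 0.0001
```

```bash
python3 - <<'E'
from h import *
import cv2
for n,(a,b,c,d) in dict(top=(140,260,180,330),scene=(100,220,320,470)).items():
    im=manip.get_image(n)[a:b,c:d,::-1]; cv2.imwrite(f'pics/{n}3.png',cv2.convertScaleAbs(cv2.resize(im,None,fx=4,fy=4,interpolation=cv2.INTER_CUBIC),alpha=1.5))
E
```

```text
(no output)
```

View pics/scene3.png

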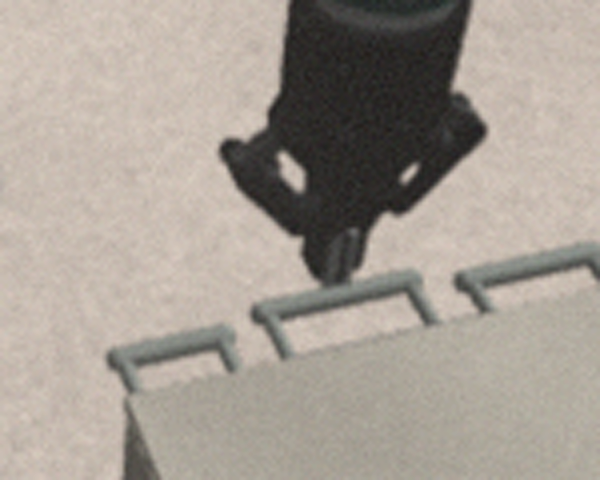

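View pics/top3.png

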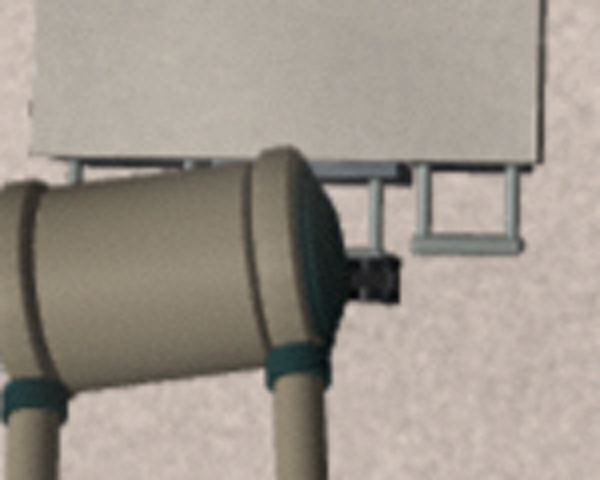

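>>> {"fn": "send_rows", "kwargs": {"increments": [[0,0,-0.004,0,0],[0,0,0,0,0]]}}

```text
clock: 4.8
position: [0.5682, 0.1547, 0.0739]
ee_rot: [0.0, -0.707, 0.707, -0.0]
contact_force: [-0.4, -0.4, 5.9]
width: -0.0003
```

>>> {"fn": "send_rows", "kwargs": {"increments": [[0,0,-0.003,0,0],[0,0,0,0,0]]}}

```text
clock: 5.05
position: [0.571, 0.1548, 0.0739]
ee_rot: [0.0, -0.707, 0.707, -0.0]
contact_force: [-1.7, 0.1, 6.3]
width: -0.0002
```

>>> {"fn": "send_rows", "kwargs": {"increments": [[0,0,-0.003,0,0],[0,0,0,0,0]]}}

```text
clock: 5.3
position: [0.5731, 0.1548, 0.0739]
ee_rot: [-0.001, -0.707, 0.707, 0.001]
contact_force: [-2.0, 0.2, 6.1]
width: -0.0001
```

```bash
python3 - <<'E'
from h import *
import cv2
print(manip.get_state()['contact_force'])
for n,(a,b,c,d) in dict(top=(140,260,180,330),scene=(140,220,335,485)).items():
    im=manip.get_image(n)[a:b,c:d,::-1]; cv2.imwrite(f'pics/{n}4.png',cv2.convertScaleAbs(cv2.resize(im,None,fx=5,fy=5,interpolation=cv2.INTER_CUBIC),alpha=1.5))
E
```

```text
[-2.02272241  0.15651479  6.10718732]
```

View pics/scene4.png

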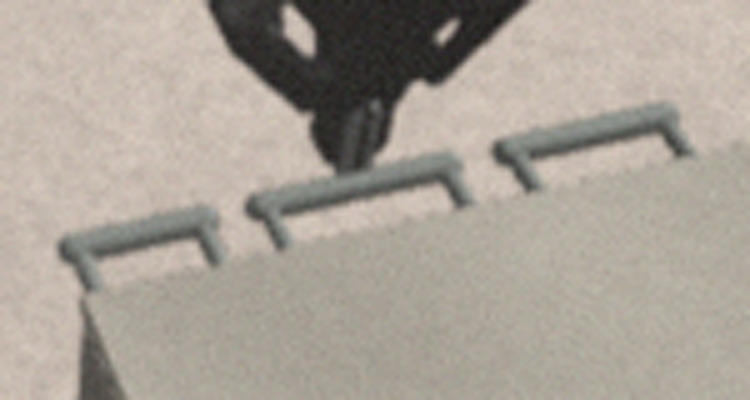

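View pics/top4.png

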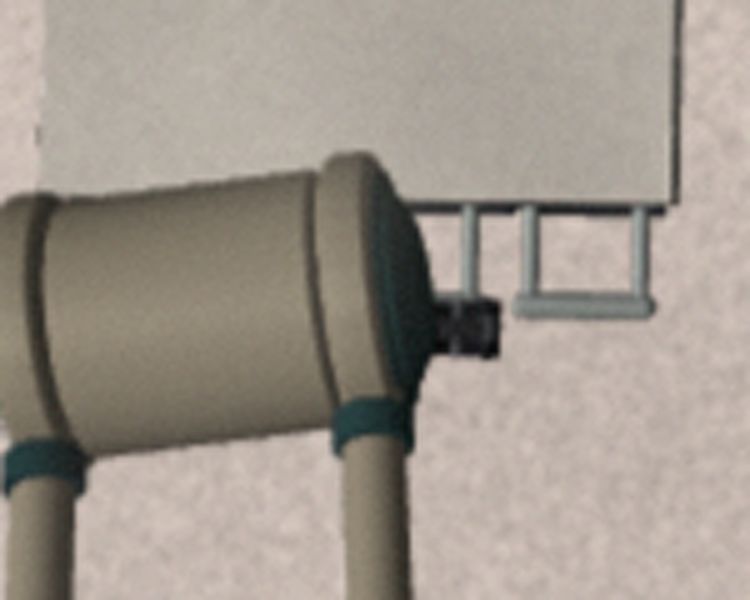

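The middle bar now lines up with its neighbours: at x=258 it sits at row 204, and a straight line through the other bars gives 205. I'll push a little further to feel the stop.

>>> {"fn": "send_rows", "kwargs": {"increments": [[0,0,-0.003,0,0],[0,0,0,0,0]]}}

```text
clock: 5.65
position: [0.5732, 0.1547, 0.0738]
ee_rot: [-0.003, -0.707, 0.707, 0.002]
contact_force: [-7.9, -0.5, 11.1]
width: -0.0003
```

>>> {"fn": "send_rows", "kwargs": {"increments": [[0,0,0.015,0,0],[0,0,0.015,0,0],[0,0,0,-0.05,0],[0,0,0,-0.05,0],[0,0.045,-0.03,0,0],[0,0.045,-0.035,0,0],[0,0,0,0,0]]}}

```text
clock: 6.52
position: [0.6138, 0.0615, 0.1722]
ee_rot: [-0.0, -0.706, 0.709, -0.001]
contact_force: [-0.8, 0.8, -0.1]
width: -0.0002
```

```bash
python3 - <<'E'
from h import *
import cv2
print(manip.get_state()['position'])
for n,(a,b,c,d) in dict(top=(140,260,180,330),scene=(100,220,320,470)).items():
    im=manip.get_image(n)[a:b,c:d,::-1]; cv2.imwrite(f'pics/{n}5.png',cv2.convertScaleAbs(cv2.resize(im,None,fx=5,fy=5,interpolation=cv2.INTER_CUBIC),alpha=1.5))
E
```

```text
[0.61383844 0.06147504 0.17218647]
```

View pics/scene5.png

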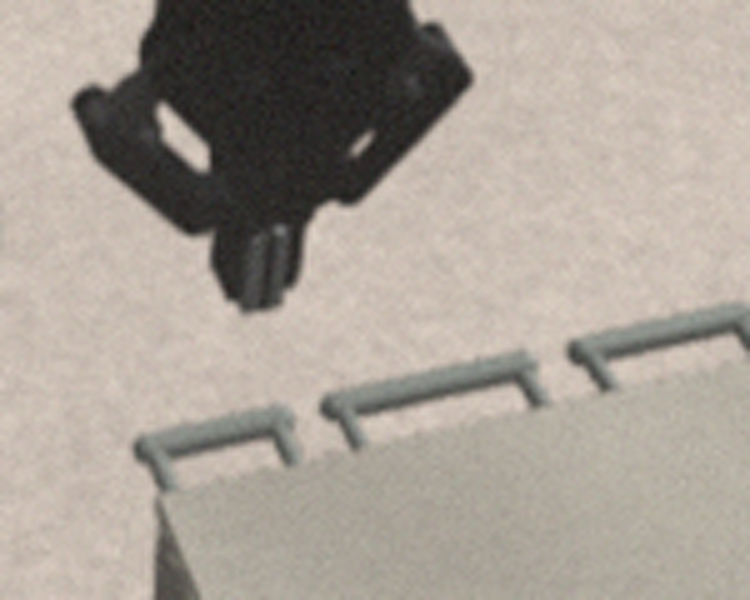

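View pics/top5.png

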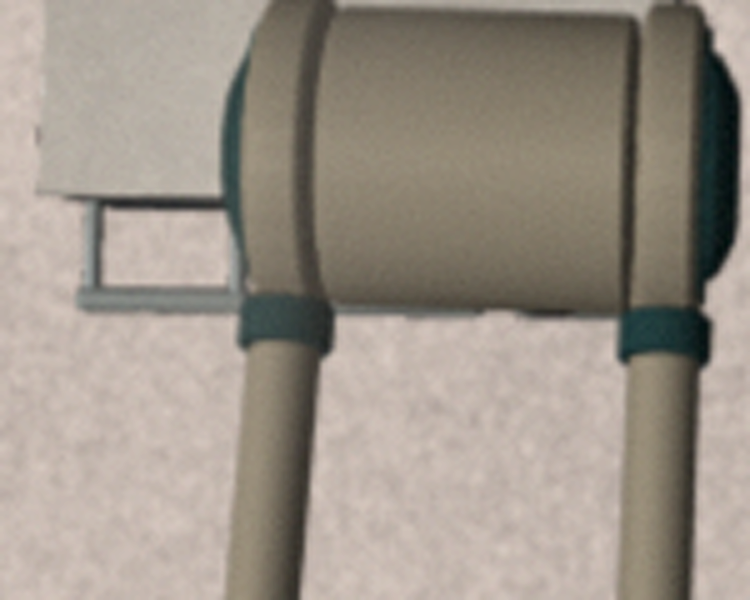

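Middle stays home. The fingertips are at scene crop (262,305), which I'll use to check the camera against the arm.

```bash
python3 - <<'E'
from h import *
S=lambda u,v,z:ray('scene',320+(u+.5)/5-.5,100+(v+.5)/5-.5,z)
print(S(262,303,.172), S(145,447,.09),S(285,415,.09))
E
```

```text
[0.59724881 0.07510319 0.172     ] [0.58309286 0.03872921 0.09      ] [0.58250416 0.09656241 0.09      ]
```

```bash
python3 - <<'E'
from h import *
def proj(n,p):
    c=manip.calibration(n);T=np.array(c['camera_from_world']);q=T[:3,:3]@p+T[:3,3]
    return np.array([c['cx']+c['fx']*q[0]/-q[2], c['cy']-c['fy']*q[1]/-q[2]])
print('scene2 exp', (proj('scene',np.array([.4456,.1517,.0711]))-[320,100])*4,'seen 245,135')
print('scene5 exp', (proj('scene',np.array([.6138,.0615,.172]))-[320,100])*5,'seen 262,303')
for m in ((.6138+.01,.0615-.011,.172),(.6138+.01,.0615+.011,.172)): print((proj('scene',np.array(m))-[320,100])*5)
print(manip.get_state()['position'],manip.get_state()['qpos'])
E
```

```text
scene2 exp [231.48056123 157.2501954 ] seen 245,135
scene5 exp [239.35811638 340.90199111] seen 262,303
[218.91189963 367.33565566]
[278.92872164 354.42446301]
[0.61128526 0.06447285 0.17198976] [-8.38502940e-03  3.59180846e-01  1.47852485e+00  5.27915365e-04
  1.30617172e+00  1.56389180e+00]
```

```bash
python3 - <<'E'
from h import *
import cv2
def proj(n,p):
    c=manip.calibration(n);T=np.array(c['camera_from_world']);q=T[:3,:3]@p+T[:3,3]
    return np.array([c['cx']+c['fx']*q[0]/-q[2], c['cy']-c['fy']*q[1]/-q[2]])
im=manip.get_image('scene').copy()
c=im[130:190,335:425,::-1];c=cv2.convertScaleAbs(cv2.resize(c,None,fx=8,fy=8,interpolation=cv2.INTER_CUBIC),alpha=2.2)
p=manip.get_state()['position']
for z in(0,.01,.019,.03):
    for dy in(-.011,.011):
        u,v=(proj('scene',p+[.0,dy,z])-[335,130]+.5)*8
        cv2.circle(c,(int(u),int(v)),3,(0,0,255),-1)
cv2.imwrite('pics/s6.png',c);print(p)
E
```

```text
[0.61102688 0.06517072 0.1721636 ]
```

View pics/s6.png

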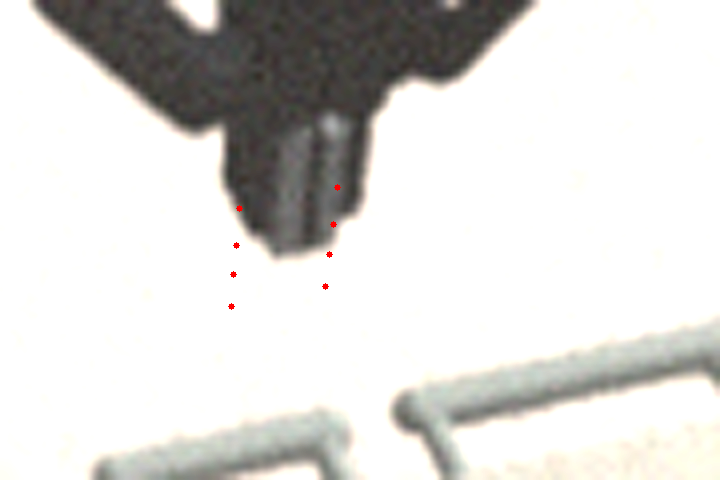

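>>> {"fn": "send_rows", "kwargs": {"increments": [[0,0.003,-0.001,0.03,0],[0,0,0,0.03,0],[0,0,0,0.01,0],[0,0,0,0,0]]}}

```text
clock: 7.18
position: [0.6125, 0.0626, 0.1025]
ee_rot: [0.0, 0.707, -0.707, -0.0]
contact_force: [0.2, 0.3, -0.3]
width: -0.0001
```

>>> {"fn": "send_rows", "kwargs": {"increments": [[0,0,0,0.01,0],[0,0,0,0,0]]}}

```text
clock: 7.42
position: [0.6132, 0.0619, 0.0928]
ee_rot: [-0.0, -0.707, 0.707, 0.0]
contact_force: [-0.4, -0.3, 0.6]
width: -0.0
```

>>> {"fn": "send_rows", "kwargs": {"increments": [[0,0,0,0.01,0],[0,0,0,0.01,0],[0,0,0,0,0]]}}

```text
clock: 7.8
position: [0.6124, 0.0617, 0.0714]
ee_rot: [-0.001, -0.707, 0.707, 0.001]
contact_force: [0.3, 0.3, -0.2]
width: 0.0
```

>>> {"fn": "send_rows", "kwargs": {"increments": [[0,0,0,0.01,0],[0,0,0,0,0]]}}

```text
clock: 8.05
position: [0.6127, 0.0617, 0.0618]
ee_rot: [-0.001, -0.707, 0.707, 0.001]
contact_force: [0.1, -0.2, 0.2]
width: 0.0
```

```bash
python3 - <<'E'
from h import *
import cv2
im=manip.get_image('scene')[110:210,320:445,::-1]; cv2.imwrite('pics/s7.png',cv2.convertScaleAbs(cv2.resize(im,None,fx=6,fy=6,interpolation=cv2.INTER_CUBIC),alpha=2))
E
```

```text
(no output)
```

View pics/s7.png

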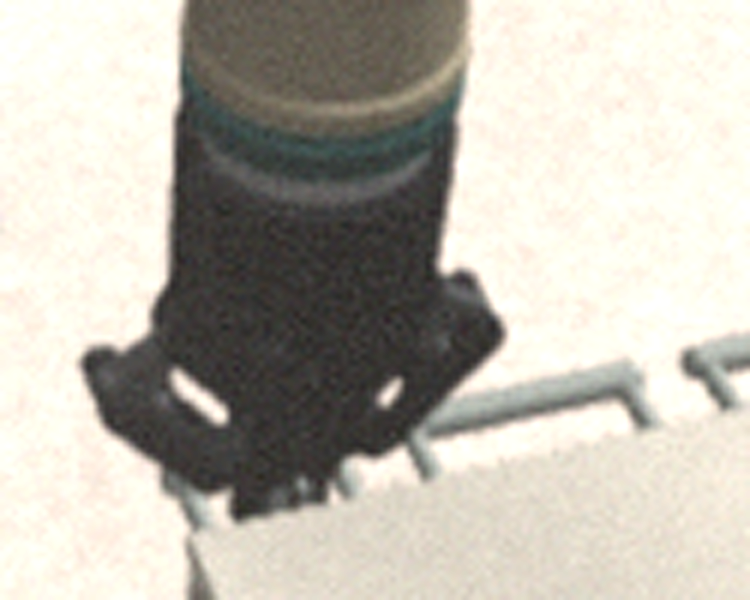

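The fingers are down in the gap behind the right bar with no contact. Next I pull slowly.

>>> {"fn": "send_rows", "kwargs": {"increments": [[0,0,0.008,0,0],[0,0,0.008,0,0],[0,0,0.008,0,0],[0,0,0,0,0]]}}

```text
clock: 8.6
position: [0.5879, 0.0618, 0.0629]
ee_rot: [-0.001, -0.707, 0.707, 0.001]
contact_force: [0.5, 0.6, 0.3]
width: 0.0002
```

```bash
python3 - <<'E'
from h import *
import cv2
im=manip.get_image('scene')[110:210,320:445,::-1]; cv2.imwrite('pics/s8.png',cv2.convertScaleAbs(cv2.resize(im,None,fx=6,fy=6,interpolation=cv2.INTER_CUBIC),alpha=2))
E
```

```text
(no output)
```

View pics/s8.png

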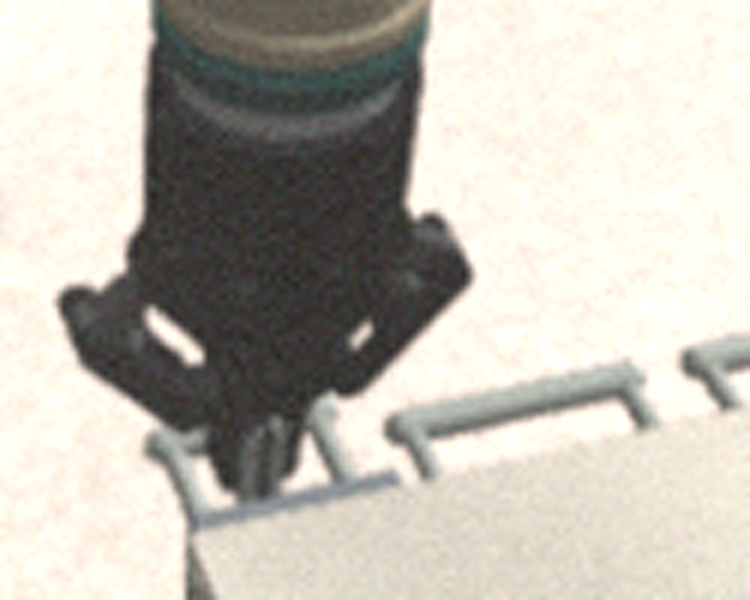

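The right drawer front is coming out (grey strip at (300,500)) and the middle hasn't moved. Continuing.

>>> {"fn": "send_rows", "kwargs": {"increments": [[0,0,0.011,0,0],[0,0,0.011,0,0],[0,0,0.011,0,0],[0,0,0.011,0,0],[0,0,0.011,0,0],[0,0,0.011,0,0],[0,0,0,0,0]]}}

```text
clock: 9.52
position: [0.5209, 0.0621, 0.0624]
ee_rot: [-0.001, -0.707, 0.707, 0.001]
contact_force: [-1.0, 0.6, -0.2]
width: -0.0004
```

>>> {"fn": "send_rows", "kwargs": {"increments": [[0,0,0.004,0,0],[0,0,0,0,0]]}}

```text
clock: 9.78
position: [0.5189, 0.0619, 0.0625]
ee_rot: [-0.0, -0.707, 0.707, 0.0]
contact_force: [-0.1, -0.1, 0.4]
width: 0.0003
```

>>> {"fn": "send_rows", "kwargs": {"increments": [[0,0,0.004,0,0],[0,0,0,0,0]]}}

```text
clock: 10.02
position: [0.5151, 0.0618, 0.0627]
ee_rot: [-0.0, -0.707, 0.707, 0.0]
contact_force: [0.9, -0.1, -1.1]
width: -0.0002
```

>>> {"fn": "send_rows", "kwargs": {"increments": [[0,0,0.003,0,0],[0,0,0,0,0]]}}

```text
clock: 10.28
position: [0.5121, 0.0618, 0.0628]
ee_rot: [-0.0, -0.707, 0.707, 0.0]
contact_force: [0.2, 0.3, -1.3]
width: 0.0002
```

>>> {"fn": "send_rows", "kwargs": {"increments": [[0,0,0.003,0,0],[0,0,0,0,0]]}}

```text
clock: 10.52
position: [0.5122, 0.0618, 0.0631]
ee_rot: [0.002, -0.707, 0.707, -0.002]
contact_force: [5.6, 0.7, -4.7]
width: 0.0001
```

>>> {"fn": "send_rows", "kwargs": {"increments": [[0,0,0.003,0,0],[0,0,0,0,0]]}}

```text
clock: 10.78
position: [0.5122, 0.0617, 0.0634]
ee_rot: [0.004, -0.707, 0.707, -0.004]
contact_force: [11.4, 0.8, -8.1]
width: -0.0001
```

```bash
python3 - <<'E'
from h import *
import cv2
for n,(a,b,c,d) in dict(top=(140,260,180,330),scene=(100,220,320,470)).items():
    im=manip.get_image(n)[a:b,c:d,::-1]; cv2.imwrite(f'pics/{n}9.png',cv2.convertScaleAbs(cv2.resize(im,None,fx=5,fy=5,interpolation=cv2.INTER_CUBIC),alpha=2))
E
```

```text
(no output)
```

View pics/scene9.png

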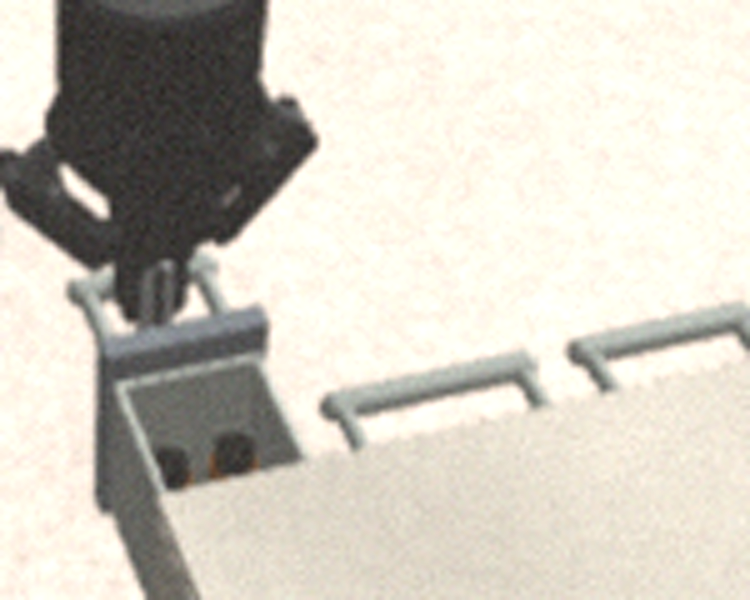

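It's at its stop: position is fixed while the force climbs to 11 N. I'll ease forward into the gap and rise.

>>> {"fn": "send_rows", "kwargs": {"increments": [[0,0,-0.006,0,0],[0,0,-0.007,0,0],[0,0,0,0,0],[0,0,0,0,0]]}}

```text
clock: 11.38
position: [0.5186, 0.0617, 0.0626]
ee_rot: [-0.001, -0.707, 0.707, 0.0]
contact_force: [-0.5, -0.8, 0.3]
width: 0.0001
```

>>> {"fn": "send_rows", "kwargs": {"increments": [[0,0,0,-0.02,0],[0,0,0,-0.03,0],[0,0,0,-0.04,0],[0,0,0,-0.05,0],[0,0,0.05,0,0],[0,0,0.06,0,0],[0,0,0.06,0,0],[0,0,0,0,0]]}}

```text
clock: 12.38
position: [0.3437, 0.062, 0.2023]
ee_rot: [0.001, 0.707, -0.707, -0.001]
contact_force: [0.8, 0.2, -0.1]
width: 0.0003
```

```bash
python3 - <<'E'
from h import *
import cv2
for n,(a,b,c,d) in dict(top=(140,260,180,330),scene=(100,220,320,470)).items():
    im=manip.get_image(n)[a:b,c:d,::-1]; cv2.imwrite(f'pics/{n}10.png',cv2.convertScaleAbs(cv2.resize(im,None,fx=5,fy=5,interpolation=cv2.INTER_CUBIC),alpha=1.7))
E
```

```text
(no output)
```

View pics/scene10.png

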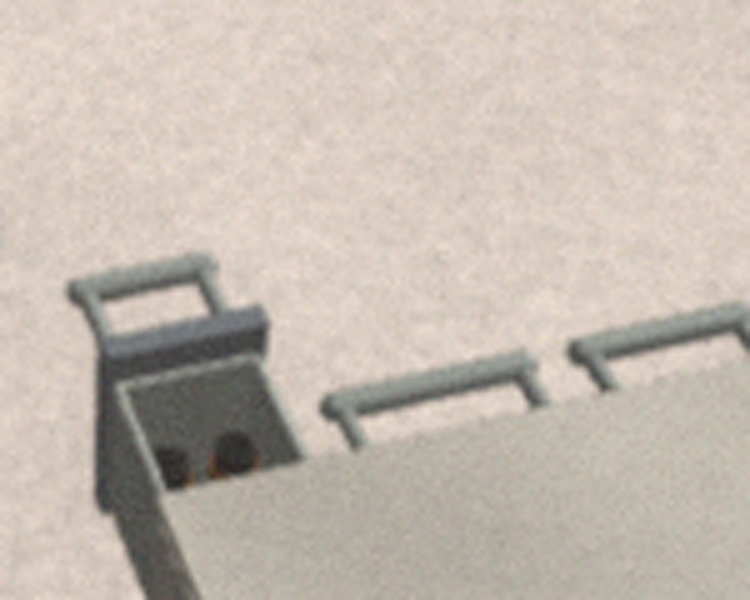

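View pics/top10.png

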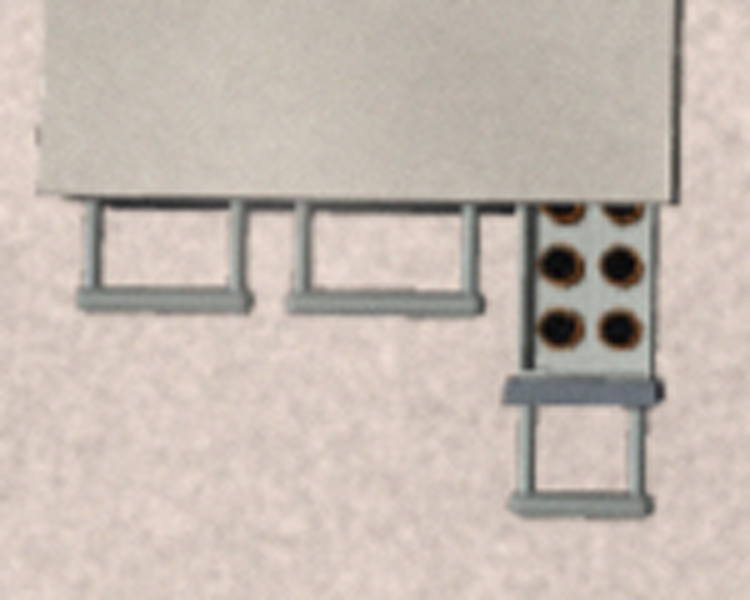

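The right bar moved from row 306 to row 505 in the top crop, about 89 mm out. The middle and left bars line up at rows 302 and 299, so both are home, and the robot is clear.

```bash
python3 -c "
from rig import manip
print(manip.sign_off())"
```

```text
the job is handed in; nothing more can be done
None
```

The middle drawer is fully home, the right-hand drawer stands at its outer stop, and I have let go of it. The left-hand drawer was not touched. I handed the job in at about 12.5 s. The sign-off gives no verdict, so these are my own checks.

**How it was done:** I pushed the middle drawer in by its bar with closed fingers until it stopped moving (about 8 N). I then hooked the right-hand bar from behind and pulled it until it stopped (about 11 N). I eased off and moved the gripper clear.

**Last checks:** In the final pictures the right-hand drawer is about 89 mm out. The middle and left bars line up as shut, and the force reading on the tool is near zero.

**What disagreed:**
- The two cameras differed by about 5 mm in y.
- In the scene view the closed fingertips looked about 14 mm higher than the reported TCP. Up to 11 N of upward force during the push would fit that, so I hooked the right-hand bar about 10 mm lower.

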